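Put the washed weighing pots back in order of size

ROBOT

A 6-joint arm with a two-finger parallel gripper is mounted at the origin on a cart in front of the work surface, level with it; the furniture and walls round the work are solid. World frame = base frame: x ahead of the robot, y to its left, z up, the work surface at z = 0. Lengths are in m, angles in degrees, forces in N, time in s.
With the tool pointing down it reaches from about 0.35 to 0.875 m from the base axis. Payload 4.2 kg.
Tool frame: the origin (TCP) lies between the finger pads; the fingertips stand 19 mm ahead of it and the grasp point (between the pads) is the TCP; z points along the fingers, y is the line along which they close (so a half turn about z gives the same grasp; the last joint's range is limited). The gripper opens to 87 mm and grips with 3 to 60 N. Pads are 19 mm wide; open, the fingers measure 117 mm over their backs; the gripper's body (75 mm by 190 mm) begins 51 mm behind the grasp point.
Start: joints at [-57.319, 22.042, 0.453, 0, -68.411, -14.817], TCP at [0.192, -0.595, 0.242] pointing down, gripper open.
Joint ranges: [-179.83, 179.83], [-69.29, 118.12], [-61.27, 80.66], [-181.25, 117.63], [-171.15, -9.14], [-177.46, 177.46]. Speed limits (degrees/s): [159.86, 159.86, 180, 180, 180, 180].

INTERFACE

Orientations are given as a 3x3 rotation matrix whose columns are the frame's x, y, z axes.
In Python, from station import r gives the robot as it stands.
- The arm moves only by the tool drive_tool, never from a script. Its argument "steps" is one flat list of numbers, 7 for each row, row after row: the turn, a rotation vector about the tool's x, y, z in rad, then the shift along the tool's x, y, z in m, then the opening, from 0 (shut) to 1 (fully open). A call has 1 to 10 rows; each row shifts and turns the commanded pose from where the row before left it, along the tool's axes as they then stand; what a row does not reach is not made up. A row lasts 1/12 s, in which the tool goes at most 41.7 mm and 7.16 degrees, less where a joint would pass 70% of its speed; a pose out of reach is approached as far as the arm can. A call is refused whole if a number of a shift passes 0.0417 or a number of a turn 0.125, either way. A call with a gripper value outside its range is refused whole. The fingers move at their own pace and stop on an object; the grip force is fixed at half the most. Time passes only in rows, so rows that do not move let the fingers close. It gives the time, the measured TCP pose, the force, the opening and the grip force at its end, in the units of the state.
- r.sense(): the state, without advancing time (a new reading comes with each control period).
- r.capture(name): name is "scene" or "side" or "wrist"; returns the picture (400x640x3 uint8, blue, green, red); there is no depth.
- r.camera_params(name): a dict with "camera_matrix" (3x3 intrinsics, pixels), "extrinsics" (4x4, takes a point from world to camera coordinates). Camera axes: x right, y down, z forward; pixel columns grow to the right and rows downward; lengths in m; the calibration is good to about 2 mm. A picture is of the moment at which its call begins: read the wrist's pose just before it. camera_params takes no time and is no camera call; for the wrist camera it gives the pose at the moment of the call.
- r.finish_job(): hands the job in; it is judged then, once.
The state is a dict: "time_s": time; "joints": joint angles; "joint_velocities": joint speeds; "effort": joint torques, N m; "tcp_pos": TCP position; "ee_rot": TCP orientation; "wrist_force": force on the tool from outside, world axes, zero at the start; "moment": the same for the moment, N m; "gripper_width": opening from 0.0 (shut) to 1.0 (fully open); "gripper_force": force on a finger pad.
Only numpy, scipy, OpenCV 4.12 (cv2) and the standard library are available. Lean on these libraries where they do the work, as an engineer would, in place of code of your own. Each camera call takes 0.05 s, during which the arm holds its last target. There are 200 camera calls.

TASK

The four washed weighing pots stand upside down, in no order, on the pegs of the plywood carry board. Move them to the bench rack, upside down as they are, one over each peg, in order of size: the smallest pot on the end peg nearest the pocket scale, then larger and larger to the largest at the other end. Do not tip any pot over, and leave the tally counter where it is.

Things in the scene. Friction and masses are not known exactly. Their poses are not given: they have to be found in the camera images.
- pot_small_mid (a point): the smallest weighing pot: round grey tube, 32 mm outer diameter, 62 mm tall, wall 2.5 mm, standing upside down (open rim below, closed end with steel washer on top) over a peg 40 mm tall, 9 mm thick of the carry board (top 12 mm above the worktop). Point: the pot's centre, 31 mm above its rim, z up. The four start in any order in one straight row, 78 mm apart
- pot_medium_mid (a point): the second smallest weighing pot: round grey tube, 41 mm outer diameter, 70 mm tall, wall 2.5 mm, standing upside down (open rim below, closed end with steel washer on top) over a peg 40 mm tall, 9 mm thick of the carry board (top 12 mm above the worktop). Point: the pot's centre, 35 mm above its rim, z up. The four start in any order in one straight row, 78 mm apart
- pot_large_mid (a point): the second largest weighing pot: round grey tube, 50 mm outer diameter, 78 mm tall, wall 2.5 mm, standing upside down (open rim below, closed end with steel washer on top) over a peg 40 mm tall, 9 mm thick of the carry board (top 12 mm above the worktop). Point: the pot's centre, 39 mm above its rim, z up. The four start in any order in one straight row, 78 mm apart
- pot_largest_mid (a point): the largest weighing pot: round grey tube, 59 mm outer diameter, 86 mm tall, wall 2.5 mm, standing upside down (open rim below, closed end with steel washer on top) over a peg 40 mm tall, 9 mm thick of the carry board (top 12 mm above the worktop). Point: the pot's centre, 43 mm above its rim, z up. The four start in any order in one straight row, 78 mm apart
- peg_1: fixed steel peg of the bench rack, at the left end of the row (seen from the robot): upright, 9 mm thick, 40 mm tall. Origin: foot of the peg on the rack's top, 14 mm above the worktop; z up, y along the row to the left. The rack is a brown board 100 x 320 mm with four such pegs 78 mm apart in a straight row along its middle
- peg_2: fixed steel peg of the bench rack, second from the left: upright, 9 mm thick, 40 mm tall. Origin: foot of the peg on the rack's top, 14 mm above the worktop; z up, y along the row to the left. The rack is a brown board 100 x 320 mm with four such pegs 78 mm apart in a straight row along its middle
- peg_3: fixed steel peg of the bench rack, third from the left: upright, 9 mm thick, 40 mm tall. Origin: foot of the peg on the rack's top, 14 mm above the worktop; z up, y along the row to the left. The rack is a brown board 100 x 320 mm with four such pegs 78 mm apart in a straight row along its middle
- peg_4: fixed steel peg of the bench rack, at the right end of the row: upright, 9 mm thick, 40 mm tall. Origin: foot of the peg on the rack's top, 14 mm above the worktop; z up, y along the row to the left. The rack is a brown board 100 x 320 mm with four such pegs 78 mm apart in a straight row along its middle
- pocket_scale: black pocket scale, 94 x 98 x 19 mm, fixed on the worktop on the robot's side of the bench rack, about 150 mm before either its left or its right end. Its origin is the centre of its underside; of the two end pegs, the nearer one is the scale's end
- tally_counter: round light hand tally counter, 57 x 71 x 23 mm, loose on the worktop before the other end of the bench rack; it must stay where it is. Its origin is the centre of its underside
Not all that is in view belongs to the job. What is shaped like the part that bears pot_largest_mid but purple is not meant.

How it is judged:
By the outcome, as a careful person would: the job done as asked, in the order asked, and still so for the second after the job is handed in, with the robot touching nothing.
It also fails if it takes over 104 s, if anything falls off the work surface, if the arm or the gripper's body presses on something with over 40 N, if the wrist force passes 120 N, or if a joint passes its speed limit or range.

## Working session

There is one attempt and no reset: what is moved stays moved. The work goes in short steps, Python scripts to look and compute and a tool call to move; the robot and the scene stay as the last step left them, time stands still between calls to the robot, and variables do not carry over. Pictures are saved under pics/ and viewed, at most 14 in all, crops included, and the job is handed in when it is done.

Besides the shell and the picture viewer there is one more tool, called after ">>>" by a JSON object that holds its "name" and its "arguments", one argument or row to a line. drive_tool: Moves the arm, as the interface text tells. Its arguments: {"type":"object","properties":{"steps":{"type":"array"}},"required":["steps"]}

```bash
mkdir -p pics; ls; python3 - <<'E'
from station import r
import cv2,numpy as np
s=r.sense(); print(s['time_s'],s['tcp_pos'],s['ee_rot'],s['gripper_width'])
for n in("scene","side"):
    cv2.imwrite(f"pics/{n}0.png",r.capture(n)); p=r.camera_params(n); print(n,np.round(p['camera_matrix'],1).tolist(),np.round(p['extrinsics'],3).tolist())
E
```

```text
pics
0.0 [ 0.19157811 -0.59433422  0.24043452] [[-9.51843466e-01 -3.06583461e-01 -7.73824882e-04]
 [-3.06584419e-01  9.51841244e-01  2.05901270e-03]
 [ 1.05299199e-04  2.19710044e-03 -9.99997581e-01]] 1.0004474490790292
scene [[458.1, 0.0, 322.2], [0.0, 458.1, 198.1], [0.0, 0.0, 1.0]] [[-0.637, -0.771, -0.019, 0.275], [-0.445, 0.389, -0.807, 0.272], [0.629, -0.505, -0.591, 0.959], [0.0, 0.0, 0.0, 1.0]]
side [[474.6, 0.0, 315.8], [0.0, 474.6, 199.1], [0.0, 0.0, 1.0]] [[-0.863, -0.505, -0.001, 0.391], [-0.245, 0.421, -0.873, 0.166], [0.441, -0.754, -0.487, 0.993], [0.0, 0.0, 0.0, 1.0]]
```

View pics/scene0.png

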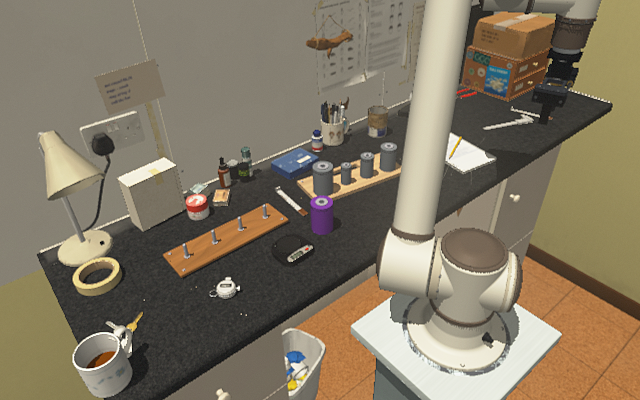

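View pics/side0.png

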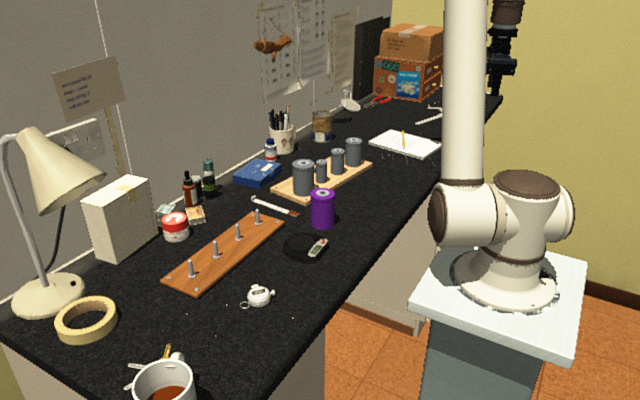

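The scene view shows the pots on the board, washer centres at about (322,166), (346,165), (366,155) and (389,146). The purple decoy is at (321,215). Rack peg tops are at about (184,241), (212,229), (238,217) and (264,207), with the scale at (294,249) and the counter at (226,288).

What could be taken for the largest pot: grey (322,180), the large grey (389,156), purple (321,215). I choose the grey one at (322,180), and will check it in a crop.

```bash
cat > h.py <<'E'
import numpy as np
def P(p): return p['camera_matrix']@p['extrinsics'][:3]
def ray(p,uv,z):
    K,E=np.array(p['camera_matrix']),np.array(p['extrinsics']); R,t=E[:3,:3],E[:3,3]
    c=-R.T@t; d=R.T@np.linalg.solve(K,[uv[0],uv[1],1]); return c+d*(z-c[2])/d[2]
def proj(p,X):
    E=np.array(p['extrinsics']); q=np.array(p['camera_matrix'])@(E[:3,:3]@np.array(X)+E[:3,3]); return q[:2]/q[2]
E
python3 - <<'E'
from station import r
import cv2,numpy as np
from h import *
p=r.camera_params("scene"); q=r.camera_params("side")
for n,a,b,z in [("largest",(322,166),(304,164),.098),("small",(346,165),(321,162),.074),("med",(366,155),(338,152),.082),("large",(389,146),(354,141),.09),
 ("p1",(184,241),(191,260),.054),("p2",(212,229),(215,241),.054),("p3",(238,217),(238,225),.054),("p4",(264,207),(257,211),.054),("scale",(294,249),(310,247),.015),("tally",(226,288),(258,295),.02),("purple",(321,201),(322,193),.086)]:
    print(n,ray(p,a,z).round(3),ray(q,b,z).round(3))
a=cv2.imread("pics/scene0.png")[120:280,150:420]; cv2.imwrite("pics/crop0.png",cv2.resize(a,None,fx=2.9,fy=2.9,interpolation=cv2.INTER_CUBIC))
w=r.camera_params("wrist"); s=r.sense(); T=np.eye(4); T[:3,:3]=s['ee_rot'];T[:3,3]=s['tcp_pos']
print(np.round(w['camera_matrix'],1).tolist(), np.round(np.array(w['extrinsics'])@T,3).tolist())
E
```

```text
largest [ 0.55  -0.099  0.098] [ 0.545 -0.095  0.098]
small [ 0.537 -0.18   0.074] [ 0.538 -0.174  0.074]
med [ 0.53  -0.253  0.082] [ 0.521 -0.243  0.082]
large [ 0.513 -0.333  0.09 ] [ 0.51  -0.323  0.09 ]
p1 [0.563 0.327 0.054] [0.552 0.331 0.054]
p2 [0.559 0.253 0.054] [0.555 0.254 0.054]
p3 [0.558 0.178 0.054] [0.553 0.179 0.054]
p4 [0.549 0.103 0.054] [0.553 0.107 0.054]
scale [0.4   0.117 0.015] [0.396 0.123 0.015]
tally [0.392 0.314 0.02 ] [0.396 0.318 0.02 ]
purple [ 0.436 -0.002  0.086] [0.434 0.002 0.086]
[[303.4, 0.0, 322.2], [0.0, 303.4, 200.4], [0.0, 0.0, 1.0]] [[0.0, 1.0, 0.0, -0.0], [-0.959, 0.0, -0.284, 0.034], [-0.284, -0.0, 0.959, 0.16], [0.0, 0.0, 0.0, 1.0]]
```

View pics/crop0.png

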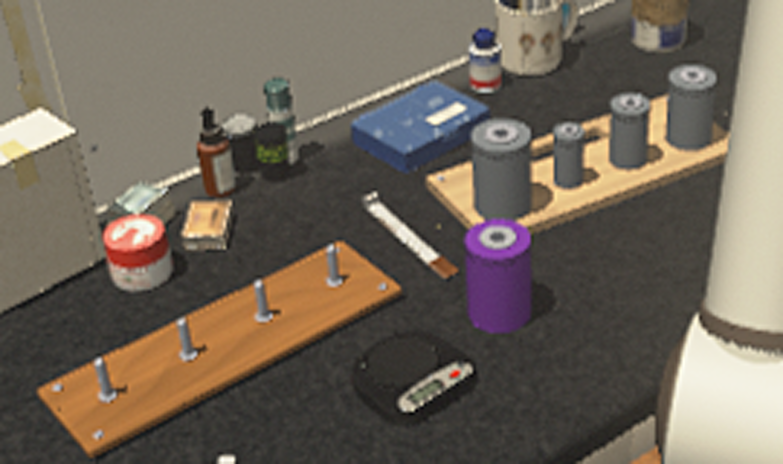

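The crop confirms the grey pots, left to right: largest, smallest, medium, large. Purple is a separate pot. The scale sits before peg 4, so small→peg 4, medium→3, large→2, largest→1. Next I move over the board and turn the tool so the fingers close along x.

>>> {"name": "drive_tool", "arguments": {
  "steps": [0,0,0,-0.031,0.018,0,1,0,0,0,-0.031,0.018,0,1,0,0,0,-0.031,0.018,0,1,0,0,0,-0.031,0.018,0,1,0,0,0,-0.031,0.018,0,1,0,0,0,-0.031,0.018,0,1,0,0,0,-0.031,0.018,0,1,0,0,0,-0.031,0.018,0,1,0,0,0,-0.031,0.018,0,1,0,0,0,-0.031,0.018,0,1]
}}

```text
time_s: 0.93
tcp_pos: [0.4322, -0.3268, 0.2413]
ee_rot: [[-0.952, -0.307, -0.001], [-0.307, 0.952, 0.0], [0.0, 0.001, -1.0]]
wrist_force: [1.0, -0.5, 0.3]
gripper_width: 1.0
gripper_force: 0.0
```

>>> {"name": "drive_tool", "arguments": {
  "steps": [0,0,0,-0.031,0.018,0,1,0,0,0,-0.031,0.018,0,1,0,0,0,-0.031,0.018,0,1,0,0,0,-0.031,0.018,0,1,0,0,-0.12,0,0,0,1,0,0,-0.12,0,0,0,1,0,0,-0.12,0,0,0,1,0,0,-0.12,0,0,0,1,0,0,-0.12,0,0,0,1]
}}

```text
time_s: 1.68
tcp_pos: [0.5273, -0.2215, 0.2409]
ee_rot: [[-0.607, -0.794, -0.001], [-0.794, 0.607, 0.0], [0.0, 0.001, -1.0]]
wrist_force: [-0.1, 0.5, -0.4]
gripper_width: 0.999
gripper_force: 0.0
```

>>> {"name": "drive_tool", "arguments": {
  "steps": [0,0,-0.12,0,0,0,1,0,0,-0.12,0,0,0,1,0,0,-0.12,0,0,0,1,0,0,-0.12,0,0,0,1,0,0,-0.12,0,0,0,1,0,0,-0.059,0,0,0,1,0,0,0,0,0,0,1,0,0,0,0,0,0,1]
}}

```text
time_s: 2.35
tcp_pos: [0.5273, -0.2218, 0.2412]
ee_rot: [[-0.002, -1.0, -0.001], [-1.0, 0.002, 0.0], [-0.0, 0.001, -1.0]]
wrist_force: [-0.4, -0.3, 0.5]
gripper_width: 0.998
gripper_force: 0.0
```

```bash
python3 - <<'E'
from station import r
import cv2,numpy as np,pickle
s=r.sense(); print(s['time_s'],s['tcp_pos'],s['ee_rot'].round(4),s['joints'])
p=r.camera_params("wrist"); im=r.capture("wrist"); cv2.imwrite("pics/w1.png",im); pickle.dump(p,open("w1.pkl","wb"))
E
```

```text
2.35 [ 0.52729372 -0.22176089  0.24115738] [[-1.8e-03 -1.0e+00 -8.0e-04]
 [-1.0e+00  1.8e-03  3.0e-04]
 [-3.0e-04  8.0e-04 -1.0e+00]] [-6.59322450e+00  1.69347909e+01 -7.18360925e+00 -1.07940807e-02
 -6.59299879e+01  6.49390975e+00]
```

View pics/w1.png

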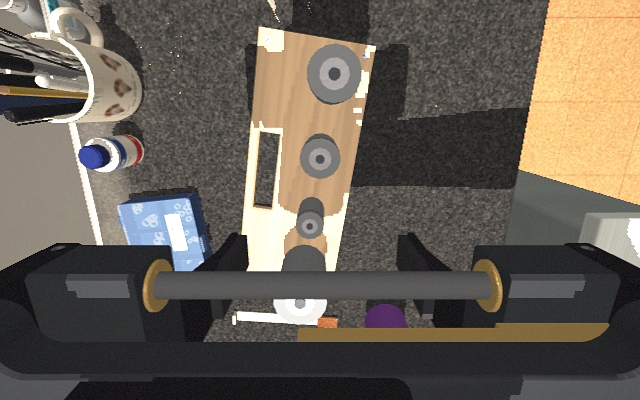

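The wrist view shows the washer holes at large (335,74), medium (320,159), small (310,226) and largest (300,303, below the gripper bar).

```bash
python3 - <<'E'
import pickle,numpy as np
from h import *
p=pickle.load(open("w1.pkl","rb"))
X=[ray(p,uv,z) for uv,z in [((300,303),.098),((310,226),.074),((320,159),.082),((335,74),.090)]]
X=np.array(X); print(X.round(4)); d=np.diff(X[:,:2],axis=0); print(np.hypot(*d.T),np.degrees(np.arctan2(d[:,1],d[:,0])))
# fit with 78mm spacing
k=np.array([1.5,.5,-.5,-1.5]);m=X[:,:2].mean(0);u=k@(X[:,:2]-m);u/=np.linalg.norm(u);print((m+np.outer(k*.078,u)).round(4))
E
```

```text
[[ 0.5513 -0.0977  0.098 ]
 [ 0.5402 -0.1784  0.074 ]
 [ 0.5289 -0.2531  0.082 ]
 [ 0.5151 -0.3311  0.09  ]]
[0.08147738 0.07554794 0.07917973] [ -97.82004498  -98.58637963 -100.08211126]
[[ 0.5518 -0.0995]
 [ 0.5399 -0.1765]
 [ 0.5279 -0.2536]
 [ 0.516  -0.3307]]
```

>>> {"name": "drive_tool", "arguments": {
  "steps": [0,0,0,-0.031,-0.006,0,1,0,0,0,-0.031,-0.006,0,1,0,0,0,-0.031,-0.006,0,1,0,0,0,-0.0305,-0.006,0,1,0,0,0,0,0,0.03,1,0,0,0,0,0,0.035,1,0,0,0,0,0,0.035,1,0,0,0,0,0,0.035,1,0,0,0,0,0,0.023,1,0,0,0,0,0,0.015,1]
}}

```text
time_s: 3.23
tcp_pos: [0.5496, -0.0983, 0.0653]
ee_rot: [[-0.002, -1.0, -0.005], [-1.0, 0.002, -0.0], [0.0, 0.005, -1.0]]
wrist_force: [0.2, -0.6, -0.1]
gripper_width: 0.998
gripper_force: 0.0
```

>>> {"name": "drive_tool", "arguments": {
  "steps": [0,0,0,0,0,0,1,0,0,0,0,0,0,0,0,0,0,0,0,0,0,0,0,0,0,0,0,0,0,0,0,0,0,0,0,0,0,0,0,0,0,0,0,0,0,0,0,0,0,0,0,0,0,0,0,0]
}}

```text
time_s: 3.9
tcp_pos: [0.552, -0.0983, 0.0696]
ee_rot: [[-0.0, -1.0, 0.002], [-1.0, 0.0, -0.0], [0.0, -0.002, -1.0]]
wrist_force: [-0.8, -0.2, 4.9]
gripper_width: 0.676
gripper_force: 30.0
```

>>> {"name": "drive_tool", "arguments": {
  "steps": [0,0,0,0,0,-0.01,0,0,0,0,0,0,-0.025,0,0,0,0,0,0,-0.035,0,0,0,0,0,0,-0.035,0,0,0,0,-0.01,0,-0.035,0,0,0,0,-0.025,0,-0.03,0,0,0,0,-0.035,0,0,0,0,0,0,-0.04,0,0,0,0,0,0,-0.04,0,0,0,0,0,0,-0.04,0,0,0]
}}

```text
time_s: 4.73
tcp_pos: [0.5507, 0.0931, 0.2391]
ee_rot: [[-0.001, -1.0, -0.0], [-1.0, 0.001, 0.0], [-0.0, 0.0, -1.0]]
wrist_force: [1.3, 0.8, -1.5]
gripper_width: 0.677
gripper_force: 30.0
```

>>> {"name": "drive_tool", "arguments": {
  "steps": [0,0,0,-0.04,0,0,0,0,0,0,-0.035,0,0,0,0,0,0,-0.025,0,0,0,0,0,0,-0.01,0,0,0,0,0,0,0,0,0,0,0,0,0,0,0,0,0,0,0,0,0,0,0,0]
}}

```text
time_s: 5.32
tcp_pos: [0.5512, 0.2005, 0.2385]
ee_rot: [[-0.001, -1.0, -0.001], [-1.0, 0.001, -0.001], [0.001, 0.001, -1.0]]
wrist_force: [0.2, -0.4, -1.8]
gripper_width: 0.678
gripper_force: 30.0
```

```bash
python3 - <<'E'
from station import r
import cv2,numpy as np,pickle
s=r.sense(); print(s['time_s'],s['tcp_pos'],s['ee_rot'].round(4),s['gripper_width'])
p=r.camera_params("wrist"); im=r.capture("wrist"); cv2.imwrite("pics/w2.png",im); pickle.dump(p,open("w2.pkl","wb"))
E
```

```text
5.3167 [0.55124841 0.20049961 0.23848086] [[-1.e-03 -1.e+00 -8.e-04]
 [-1.e+00  1.e-03 -5.e-04]
 [ 5.e-04  8.e-04 -1.e+00]] 0.6778701555717113
```

View pics/w2.png

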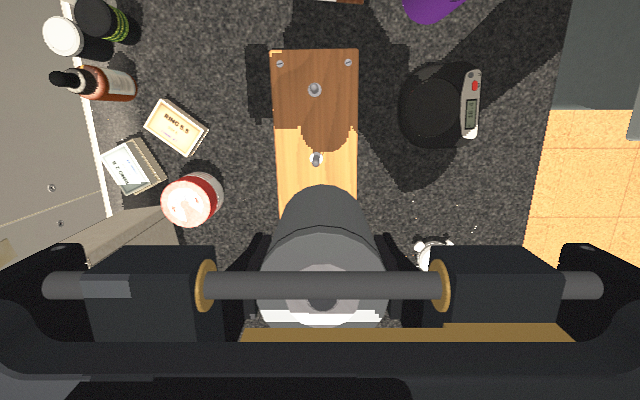

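```bash
python3 - <<'E'
import cv2
a=cv2.imread("pics/w2.png")[40:200,260:370]; cv2.imwrite("pics/w2c.png",cv2.resize(a,None,fx=3.7,fy=3.7,interpolation=cv2.INTER_CUBIC))
E
```

```text
(no output)
```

View pics/w2c.png

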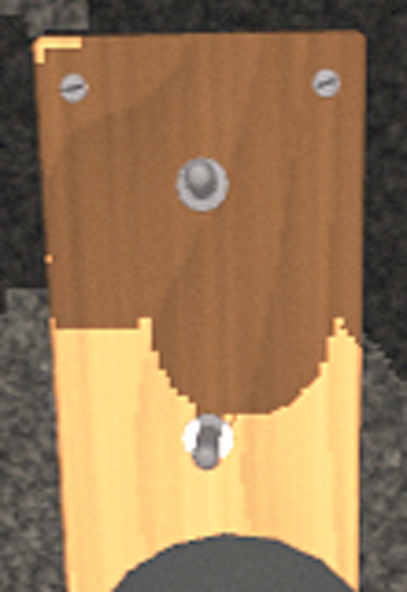

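The crop shows the peg washers at (314.6,89.7) for peg 4 and (316.2,158.9) for peg 3. The board's end corners are at (269.5,50) and (358.4,48.9).

```bash
python3 - <<'E'
import pickle,numpy as np
from h import *
p=pickle.load(open("w2.pkl","rb"))
for uv in [(314.6,89.7),(316.2,158.9),(269.5,50),(358.4,48.9)]: print(ray(p,uv,.0155).round(4))
a,b=ray(p,(314.6,89.7),.016)[:2],ray(p,(316.2,158.9),.016)[:2]
print(np.linalg.norm(b-a)); u=(b-a)/np.linalg.norm(b-a); m=(a+b)/2
for i,k in zip((4,3,2,1),(-.5,.5,1.5,2.5)): print(i,(m+u*k*.078).round(4))
E
```

```text
[0.5593 0.0998 0.0155]
[0.558  0.1787 0.0155]
[0.6085 0.0588 0.0155]
[0.5109 0.0578 0.0155]
0.0787113954273715
4 [0.5593 0.1002]
3 [0.558  0.1782]
2 [0.5567 0.2562]
1 [0.5554 0.3342]
```

>>> {"name": "drive_tool", "arguments": {
  "steps": [0,0,0,-0.02,-0.001,0,0,0,0,0,-0.035,-0.001,0,0,0,0,0,-0.035,-0.002,0,0,0,0,0,-0.03,-0.001,0,0,0,0,0,-0.0135,0,0.01,0,0,0,0,0,0,0.03,0,0,0,0,0,0,0.035,0,0,0,0,0,0,0.03,0,0,0,0,0,0,0.02,0,0,0,0,0,0,0.015,0]
}}

```text
time_s: 6.2
tcp_pos: [0.5555, 0.3325, 0.0953]
ee_rot: [[-0.002, -1.0, -0.004], [-1.0, 0.002, -0.003], [0.003, 0.004, -1.0]]
wrist_force: [-0.0, 0.3, -0.8]
gripper_width: 0.676
gripper_force: 30.0
```

>>> {"name": "drive_tool", "arguments": {
  "steps": [0,0,0,0,0,0.01,0,0,0,0,0,0,0.01,0,0,0,0,0,0,0.004,0,0,0,0,0,0,0.003,0,0,0,0,0,0,0,0,0,0,0,0,0,0,0]
}}

```text
time_s: 6.7
tcp_pos: [0.5571, 0.3355, 0.0725]
ee_rot: [[-0.0, -1.0, 0.002], [-1.0, 0.0, 0.001], [-0.001, -0.002, -1.0]]
wrist_force: [0.6, 0.5, -1.2]
gripper_width: 0.678
gripper_force: 30.0
```

>>> {"name": "drive_tool", "arguments": {
  "steps": [0,0,0,0,0,0.001,0,0,0,0,0,0,0,0,0,0,0,0,0,0,1,0,0,0,0,0,0,1,0,0,0,0,0,0,1,0,0,0,0,0,0,1,0,0,0,0,0,0,1,0,0,0,0,0,0,1]
}}

```text
time_s: 7.37
tcp_pos: [0.5565, 0.3351, 0.0705]
ee_rot: [[-0.0, -1.0, -0.0], [-1.0, 0.0, -0.0], [0.0, 0.0, -1.0]]
wrist_force: [-0.6, -0.0, -0.2]
gripper_width: 0.978
gripper_force: 0.0
```

>>> {"name": "drive_tool", "arguments": {
  "steps": [0,0,0,0,0,-0.01,1,0,0,0,0,0,-0.02,1,0,0,0,0,0,-0.03,1,0,0,0,0,0,-0.03,1,0,0,0,0.03,0.002,-0.028,1,0,0,0,0.041,0.002,0,1,0,0,0,0.041,0.002,0,1,0,0,0,0.041,0.002,0,1,0,0,0,0.041,0.002,0,1,0,0,0,0.041,0.002,0,1]
}}

```text
time_s: 8.2
tcp_pos: [0.5441, 0.0984, 0.1897]
ee_rot: [[0.001, -1.0, 0.001], [-1.0, -0.001, 0.0], [-0.0, -0.001, -1.0]]
wrist_force: [0.4, 0.2, -0.1]
gripper_width: 0.998
gripper_force: 0.0
```

>>> {"name": "drive_tool", "arguments": {
  "steps": [0,0,0,0.041,0.003,0,1,0,0,0,0.041,0.003,0,1,0,0,0,0.041,0.003,0,1,0,0,0,0.041,0.003,0,1,0,0,0,0.041,0.003,0,1,0,0,0,0.041,0.003,0,1,0,0,0,0.041,0.003,0,1,0,0,0,0.041,0.003,0,1,0,0,0,0.041,0.003,0,1,0,0,0,0.041,0.003,0,1]
}}

```text
time_s: 9.03
tcp_pos: [0.5141, -0.3119, 0.1897]
ee_rot: [[0.0, -1.0, 0.001], [-1.0, -0.0, -0.001], [0.001, -0.001, -1.0]]
wrist_force: [-0.0, -1.1, 0.1]
gripper_width: 1.001
gripper_force: 0.0
```

```bash
python3 - <<'E'
from station import r
import cv2
print(r.sense()['tcp_pos'],r.sense()['time_s'])
a=r.capture("side"); cv2.imwrite("pics/s2.png",cv2.resize(a[100:320,140:400],None,fx=2,fy=2))
E
```

```text
[ 0.5140792  -0.3119436   0.18967902] 9.0333
```

View pics/s2.png

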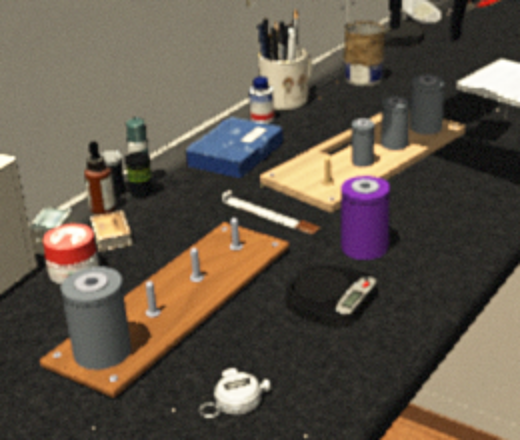

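The side crop shows the largest pot upright on peg 1 and the counter untouched. Next is the large pot.

>>> {"name": "drive_tool", "arguments": {
  "steps": [0,0,0,0.02,-0.001,0,1,0,0,0,0,0,0.025,1,0,0,0,0,0,0.035,1,0,0,0,0,0,0.035,1,0,0,0,0,0,0.022,1,0,0,0,0,0,0.01,1,0,0,0,0,0,0,1,0,0,0,0,0,0,0,0,0,0,0,0,0,0,0,0,0,0,0,0,0]
}}

```text
time_s: 9.92
tcp_pos: [0.5169, -0.3303, 0.0638]
ee_rot: [[0.0, -1.0, 0.004], [-1.0, -0.0, -0.002], [0.002, -0.004, -1.0]]
wrist_force: [0.2, 0.0, -0.5]
gripper_width: 0.855
gripper_force: 0.0
```

>>> {"name": "drive_tool", "arguments": {
  "steps": [0,0,0,0,0,0,0,0,0,0,0,0,0,0,0,0,0,0,0,0,0,0,0,0,0,0,0,0,0,0,0,0,0,0,0]
}}

```text
time_s: 10.33
tcp_pos: [0.5158, -0.3299, 0.0619]
ee_rot: [[0.0, -1.0, 0.001], [-1.0, -0.0, -0.0], [0.0, -0.001, -1.0]]
wrist_force: [0.5, 0.3, 2.1]
gripper_width: 0.561
gripper_force: 30.0
```

>>> {"name": "drive_tool", "arguments": {
  "steps": [0,0,0,0,0,-0.01,0,0,0,0,0,0,-0.025,0,0,0,0,0,0,-0.035,0,0,0,0,0,0,-0.035,0,0,0,0,-0.01,0,-0.025,0,0,0,0,-0.025,-0.002,0,0,0,0,0,-0.041,-0.003,0,0,0,0,0,-0.041,-0.003,0,0,0,0,0,-0.041,-0.003,0,0,0,0,0,-0.041,-0.003,0,0]
}}

```text
time_s: 11.17
tcp_pos: [0.529, -0.1292, 0.1923]
ee_rot: [[-0.001, -1.0, 0.0], [-1.0, 0.001, 0.0], [-0.0, -0.0, -1.0]]
wrist_force: [0.7, 0.4, -1.3]
gripper_width: 0.563
gripper_force: 30.0
```

>>> {"name": "drive_tool", "arguments": {
  "steps": [0,0,0,-0.041,-0.003,0,0,0,0,0,-0.041,-0.003,0,0,0,0,0,-0.041,-0.003,0,0,0,0,0,-0.041,-0.003,0,0,0,0,0,-0.041,-0.003,0,0,0,0,0,-0.041,-0.003,0,0,0,0,0,-0.041,-0.003,0,0,0,0,0,-0.04,-0.003,0,0,0,0,0,-0.04,-0.003,0,0,0,0,0,-0.02,0,0,0]
}}

```text
time_s: 12.0
tcp_pos: [0.5567, 0.2603, 0.1919]
ee_rot: [[0.003, -1.0, 0.001], [-1.0, -0.003, 0.001], [-0.001, -0.001, -1.0]]
wrist_force: [0.3, -0.2, -0.6]
gripper_width: 0.562
gripper_force: 30.0
```

>>> {"name": "drive_tool", "arguments": {
  "steps": [0,0,0,0,0,0,0,0,0,0,0,0,0,0]
}}

```text
time_s: 12.17
tcp_pos: [0.556, 0.2571, 0.1915]
ee_rot: [[0.002, -1.0, -0.001], [-1.0, -0.002, -0.001], [0.001, 0.001, -1.0]]
wrist_force: [-0.5, -0.0, -0.1]
gripper_width: 0.565
gripper_force: 30.0
```

>>> {"name": "drive_tool", "arguments": {
  "steps": [0,0,0,0,0,0.02,0,0,0,0,0,0,0.03,0,0,0,0,0,0,0.03,0,0,0,0,0,0,0.02,0,0,0,0,0,0,0.015,0,0,0,0,0,0,0.007,0,0,0,0,0,0,0.004,0,0,0,0,0,0,0,0,0,0,0,0,0,0,0]
}}

```text
time_s: 12.92
tcp_pos: [0.5572, 0.256, 0.0667]
ee_rot: [[-0.0, -1.0, 0.002], [-1.0, 0.0, 0.001], [-0.001, -0.002, -1.0]]
wrist_force: [0.0, 0.2, -0.4]
gripper_width: 0.562
gripper_force: 30.0
```

>>> {"name": "drive_tool", "arguments": {
  "steps": [0,0,0,0,0,0.001,0,0,0,0,0,0,0,0,0,0,0,0,0,0,1,0,0,0,0,0,0,1,0,0,0,0,0,0,1,0,0,0,0,0,0,1,0,0,0,0,0,0,1,0,0,0,0,0,0,1]
}}

```text
time_s: 13.58
tcp_pos: [0.5565, 0.2562, 0.0646]
ee_rot: [[0.0, -1.0, 0.0], [-1.0, -0.0, 0.0], [-0.0, -0.0, -1.0]]
wrist_force: [-0.2, 0.0, -0.3]
gripper_width: 0.928
gripper_force: 0.0
```

>>> {"name": "drive_tool", "arguments": {
  "steps": [0,0,0,0,0,-0.01,1,0,0,0,0,0,-0.025,1,0,0,0,0,0,-0.035,1,0,0,0,0,0,-0.035,1,0,0,0,0.02,0,-0.021,1,0,0,0,0.04,0.002,0,1,0,0,0,0.041,0.002,0,1,0,0,0,0.041,0.002,0,1,0,0,0,0.041,0.002,0,1,0,0,0,0.041,0.002,0,1]
}}

```text
time_s: 14.42
tcp_pos: [0.5461, 0.0305, 0.1917]
ee_rot: [[0.001, -1.0, 0.001], [-1.0, -0.001, 0.0], [-0.0, -0.001, -1.0]]
wrist_force: [1.6, -0.2, 0.1]
gripper_width: 1.0
gripper_force: 0.0
```

>>> {"name": "drive_tool", "arguments": {
  "steps": [0,0,0,0.041,0.003,0,1,0,0,0,0.041,0.003,0,1,0,0,0,0.041,0.003,0,1,0,0,0,0.041,0.003,0,1,0,0,0,0.041,0.003,0,1,0,0,0,0.04,0.003,0,1,0,0,0,0.03,0,0,1,0,0,0,0.01,0,0,1,0,0,0,0,0,0,1,0,0,0,0,0,0,1]
}}

```text
time_s: 15.25
tcp_pos: [0.5283, -0.2529, 0.1908]
ee_rot: [[-0.001, -1.0, 0.0], [-1.0, 0.001, 0.0], [-0.0, -0.0, -1.0]]
wrist_force: [-0.1, 1.0, -0.0]
gripper_width: 0.996
gripper_force: 0.0
```

```bash
python3 - <<'E'
from station import r
import cv2
print(r.sense()['tcp_pos'],r.sense()['time_s'])
a=r.capture("side"); b=r.capture("wrist"); cv2.imwrite("pics/s3.png",cv2.hconcat([cv2.resize(a[100:320,140:400],(473,400)),b[0:400:1,160:480]]))
import pickle; pickle.dump(r.camera_params("wrist"),open("w3.pkl","wb"))
E
```

```text
[ 0.52833456 -0.25294563  0.19079694] 15.25
```

View pics/s3.png

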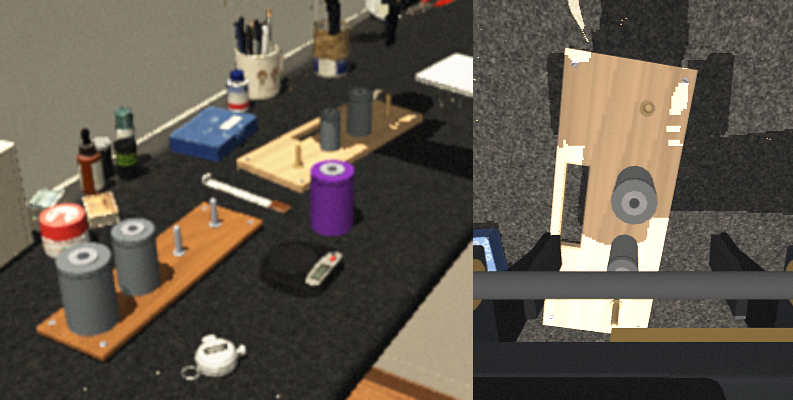

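The side view shows largest and large upright on pegs 1 and 2. In the wrist view the medium pot's washer is at (321,203), exactly on the tool axis (322,203), so I descend.

>>> {"name": "drive_tool", "arguments": {
  "steps": [0,0,0,0,0,0.025,1,0,0,0,0,0,0.035,1,0,0,0,0,0,0.035,1,0,0,0,0,0,0.025,1,0,0,0,0,0,0.012,1,0,0,0,0,0,0,1,0,0,0,0,0,0,0,0,0,0,0,0,0,0,0,0,0,0,0,0,0,0,0,0,0,0,0,0]
}}

```text
time_s: 16.18
tcp_pos: [0.5295, -0.2528, 0.0601]
ee_rot: [[0.001, -1.0, 0.003], [-1.0, -0.001, -0.001], [0.001, -0.003, -1.0]]
wrist_force: [0.2, -0.4, -0.4]
gripper_width: 0.779
gripper_force: 0.0
```

>>> {"name": "drive_tool", "arguments": {
  "steps": [0,0,0,0,0,0,0,0,0,0,0,0,0,0,0,0,0,0,0,0,0,0,0,0,0,0,0,0,0,0,0,0,0,0,0]
}}

```text
time_s: 16.6
tcp_pos: [0.5287, -0.253, 0.0588]
ee_rot: [[-0.0, -1.0, 0.0], [-1.0, 0.0, -0.0], [0.0, -0.0, -1.0]]
wrist_force: [-0.4, -0.6, 1.9]
gripper_width: 0.465
gripper_force: 30.0
```

>>> {"name": "drive_tool", "arguments": {
  "steps": [0,0,0,0,0,-0.01,0,0,0,0,0,0,-0.025,0,0,0,0,0,0,-0.035,0,0,0,0,0,0,-0.035,0,0,0,0,-0.01,0,-0.025,0,0,0,0,-0.025,-0.002,0,0,0,0,0,-0.041,-0.003,0,0,0,0,0,-0.041,-0.003,0,0,0,0,0,-0.041,-0.003,0,0,0,0,0,-0.041,-0.003,0,0]
}}

```text
time_s: 17.43
tcp_pos: [0.5421, -0.0523, 0.1893]
ee_rot: [[-0.001, -1.0, 0.001], [-1.0, 0.001, 0.0], [-0.0, -0.001, -1.0]]
wrist_force: [0.5, -0.2, -0.4]
gripper_width: 0.466
gripper_force: 30.0
```

>>> {"name": "drive_tool", "arguments": {
  "steps": [0,0,0,-0.041,-0.003,0,0,0,0,0,-0.041,-0.003,0,0,0,0,0,-0.041,-0.003,0,0,0,0,0,-0.041,-0.003,0,0,0,0,0,-0.041,-0.003,0,0,0,0,0,-0.0275,0,0,0,0,0,0,0,0,0,0,0,0,0,0,0,0,0]
}}

```text
time_s: 18.1
tcp_pos: [0.5571, 0.1801, 0.1886]
ee_rot: [[0.003, -1.0, -0.001], [-1.0, -0.003, -0.0], [0.0, 0.001, -1.0]]
wrist_force: [-0.4, -0.9, -0.9]
gripper_width: 0.466
gripper_force: 30.0
```

>>> {"name": "drive_tool", "arguments": {
  "steps": [0,0,0,0,0,0.02,0,0,0,0,0,0,0.03,0,0,0,0,0,0,0.03,0,0,0,0,0,0,0.02,0,0,0,0,0,0,0.015,0,0,0,0,0,0,0.007,0,0,0,0,0,0,0.004,0,0,0,0,0,0,0,0,0,0,0,0,0,0,0]
}}

```text
time_s: 18.85
tcp_pos: [0.5582, 0.1785, 0.0636]
ee_rot: [[-0.0, -1.0, 0.002], [-1.0, 0.0, 0.001], [-0.001, -0.002, -1.0]]
wrist_force: [0.1, 0.9, -0.3]
gripper_width: 0.465
gripper_force: 30.0
```

>>> {"name": "drive_tool", "arguments": {
  "steps": [0,0,0,0,0,0.001,0,0,0,0,0,0,0,0,0,0,0,0,0,0,1,0,0,0,0,0,0,1,0,0,0,0,0,0,1,0,0,0,0,0,0,1,0,0,0,0,0,0,1,0,0,0,0,0,0,1]
}}

```text
time_s: 19.52
tcp_pos: [0.5575, 0.1787, 0.0616]
ee_rot: [[0.0, -1.0, -0.0], [-1.0, -0.0, -0.0], [0.0, 0.0, -1.0]]
wrist_force: [0.8, -0.6, -0.2]
gripper_width: 0.831
gripper_force: 0.0
```

>>> {"name": "drive_tool", "arguments": {
  "steps": [0,0,0,0,0,-0.01,1,0,0,0,0,0,-0.025,1,0,0,0,0,0,-0.035,1,0,0,0,0,0,-0.035,1,0,0,0,0.02,0,-0.021,1,0,0,0,0.041,0.0025,0,1,0,0,0,0.041,0.0025,0,1,0,0,0,0.041,0.0025,0,1,0,0,0,0.041,0.0025,0,1,0,0,0,0.041,0.0025,0,1]
}}

```text
time_s: 20.35
tcp_pos: [0.5446, -0.0481, 0.1887]
ee_rot: [[0.001, -1.0, 0.001], [-1.0, -0.001, 0.0], [-0.0, -0.001, -1.0]]
wrist_force: [1.2, -0.5, -0.7]
gripper_width: 0.998
gripper_force: 0.0
```

>>> {"name": "drive_tool", "arguments": {
  "steps": [0,0,0,0.041,0.0025,0,1,0,0,0,0.041,0.0025,0,1,0,0,0,0.035,0,0,1,0,0,0,0.014,0,0,1,0,0,0,0,0,0,1,0,0,0,0,0,0,1]
}}

```text
time_s: 20.85
tcp_pos: [0.5398, -0.1781, 0.188]
ee_rot: [[-0.002, -1.0, 0.0], [-1.0, 0.002, 0.0], [-0.0, -0.0, -1.0]]
wrist_force: [0.3, 0.4, -0.0]
gripper_width: 1.004
gripper_force: 0.0
```

```bash
python3 - <<'E'
from station import r
import cv2
from h import *
s=r.sense();print(s['tcp_pos'],s['time_s'])
a=r.capture("side"); p=r.camera_params("wrist"); b=r.capture("wrist"); cv2.imwrite("pics/s4.png",cv2.hconcat([cv2.resize(a[100:320,140:400],(473,400)),b[0:400:1,160:480]]))
t=s['tcp_pos'];print(proj(p,[t[0],t[1],.074]))
E
```

```text
[ 0.53980897 -0.17814212  0.18802249] 20.85
[321.96164406 201.20142008]
```

View pics/s4.png

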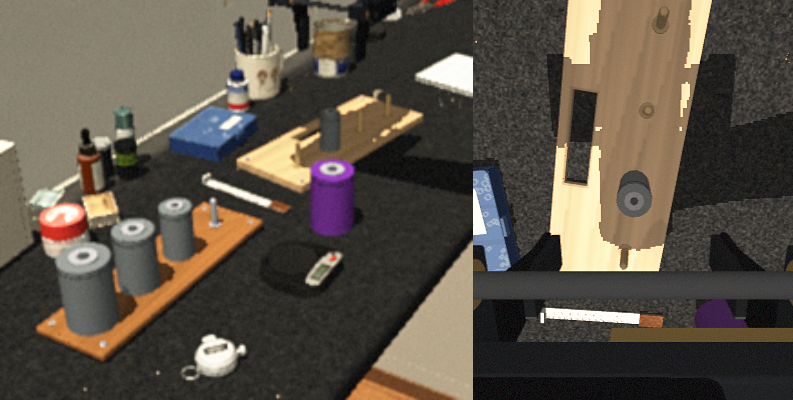

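Three pots stand upright on the rack. The small pot's washer is at (321,201), on the tool axis (322,201), so I descend.

>>> {"name": "drive_tool", "arguments": {
  "steps": [0,0,0,0,0,0.025,1,0,0,0,0,0,0.035,1,0,0,0,0,0,0.035,1,0,0,0,0,0,0.025,1,0,0,0,0,0,0.013,1,0,0,0,0,0,0,1,0,0,0,0,0,0,0,0,0,0,0,0,0,0,0,0,0,0,0,0,0,0,0,0,0,0,0,0]
}}

```text
time_s: 21.78
tcp_pos: [0.541, -0.1772, 0.0561]
ee_rot: [[0.001, -1.0, 0.003], [-1.0, -0.001, -0.0], [0.0, -0.003, -1.0]]
wrist_force: [0.4, -0.9, -0.8]
gripper_width: 0.782
gripper_force: 0.0
```

>>> {"name": "drive_tool", "arguments": {
  "steps": [0,0,0,0,0,0,0,0,0,0,0,0,0,0,0,0,0,0,0,0,0,0,0,0,0,0,0,0,0,0,0,0,0,0,0,0,0,0,0,0,0,0]
}}

```text
time_s: 22.28
tcp_pos: [0.5401, -0.1774, 0.0546]
ee_rot: [[-0.0, -1.0, 0.0], [-1.0, 0.0, -0.0], [0.0, -0.0, -1.0]]
wrist_force: [-0.5, -0.5, -0.3]
gripper_width: 0.361
gripper_force: 30.0
```

>>> {"name": "drive_tool", "arguments": {
  "steps": [0,0,0,0,0,-0.01,0,0,0,0,0,0,-0.025,0,0,0,0,0,0,-0.035,0,0,0,0,0,0,-0.035,0,0,0,0,-0.01,0,-0.025,0,0,0,0,-0.025,-0.002,0,0,0,0,0,-0.041,-0.003,0,0,0,0,0,-0.041,-0.003,0,0,0,0,0,-0.041,-0.003,0,0,0,0,0,-0.041,-0.003,0,0]
}}

```text
time_s: 23.12
tcp_pos: [0.5538, 0.0232, 0.1856]
ee_rot: [[-0.001, -1.0, 0.001], [-1.0, 0.001, 0.0], [-0.0, -0.001, -1.0]]
wrist_force: [1.4, -0.4, -0.2]
gripper_width: 0.361
gripper_force: 30.0
```

>>> {"name": "drive_tool", "arguments": {
  "steps": [0,0,0,-0.041,-0.003,0,0,0,0,0,-0.03,-0.002,0,0,0,0,0,-0.008,0,0,0,0,0,0,0,0,0,0,0,0,0,0,0,0,0]
}}

```text
time_s: 23.53
tcp_pos: [0.5587, 0.1005, 0.1848]
ee_rot: [[0.001, -1.0, -0.0], [-1.0, -0.001, -0.0], [0.0, 0.0, -1.0]]
wrist_force: [-1.0, -1.1, 0.3]
gripper_width: 0.363
gripper_force: 30.0
```

>>> {"name": "drive_tool", "arguments": {
  "steps": [0,0,0,0,0,0.02,0,0,0,0,0,0,0.03,0,0,0,0,0,0,0.03,0,0,0,0,0,0,0.02,0,0,0,0,0,0,0.015,0,0,0,0,0,0,0.007,0,0,0,0,0,0,0.004,0,0,0,0,0,0,0,0,0,0,0,0,0,0,0]
}}

```text
time_s: 24.28
tcp_pos: [0.5597, 0.1002, 0.0595]
ee_rot: [[-0.001, -1.0, 0.002], [-1.0, 0.001, 0.0], [-0.0, -0.002, -1.0]]
wrist_force: [0.6, 0.2, 0.6]
gripper_width: 0.363
gripper_force: 30.0
```

>>> {"name": "drive_tool", "arguments": {
  "steps": [0,0,0,0,0,0.001,0,0,0,0,0,0,0,0,0,0,0,0,0,0,1,0,0,0,0,0,0,1,0,0,0,0,0,0,1,0,0,0,0,0,0,1,0,0,0,0,0,0,1,0,0,0,0,0,0,1]
}}

```text
time_s: 24.95
tcp_pos: [0.559, 0.1007, 0.0576]
ee_rot: [[0.0, -1.0, -0.0], [-1.0, -0.0, 0.0], [-0.0, 0.0, -1.0]]
wrist_force: [0.1, 0.1, 1.0]
gripper_width: 0.726
gripper_force: 0.0
```

>>> {"name": "drive_tool", "arguments": {
  "steps": [0,0,0,0,0,-0.01,1,0,0,0,0,0,-0.025,1,0,0,0,0,0,-0.035,1,0,0,0,0,0,-0.035,1,0,0,0,0.02,0,-0.035,1,0,0,0,0.04,0,0,1,0,0,0,0.04,0,0,1,0,0,0,0.04,0,0,1,0,0,0,0,0,0,1,0,0,0,0,0,0,1]
}}

```text
time_s: 25.78
tcp_pos: [0.5588, -0.0413, 0.1983]
ee_rot: [[-0.004, -1.0, 0.001], [-1.0, 0.004, 0.0], [-0.0, -0.001, -1.0]]
wrist_force: [-0.8, 0.2, 0.1]
gripper_width: 1.0
gripper_force: 0.0
```

```bash
python3 - <<'E'
from station import r
import cv2
a=r.capture("side"); b=r.capture("scene"); cv2.imwrite("pics/s5.png",cv2.hconcat([cv2.resize(a[120:320,140:360],(396,360)),cv2.resize(b[130:330,140:360],(396,360))]))
E
```

```text
(no output)
```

View pics/s5.png

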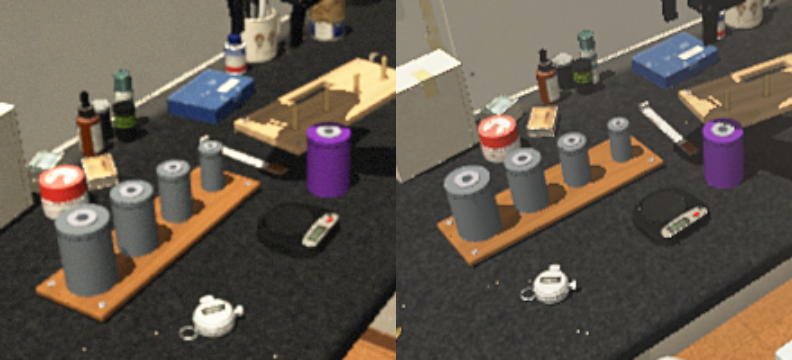

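All four pots stand upright on the rack pegs in order, with the smallest at the scale's end and the counter unmoved.

```bash
python3 -c "
from station import r
print(r.finish_job())"
```

```text
the job is handed in; nothing more can be done
None
```

The job is handed in at about 26 s: all four pots stand upside down over the rack pegs, smallest at the pocket scale's end up to the largest at the other end, with the tally counter left where it was.

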